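# Nest the picked medicines for dispatch

### The arm

A 6-joint arm with a two-finger parallel gripper is mounted at the origin on the work surface. World frame = base frame: x ahead of the robot, y to its left, z up, the work surface at z = 0. Lengths are in m, angles in rad, forces in N, time in s.
With the tool pointing down it reaches from about 0.375 to 0.825 m from the base axis. Payload 5.5 kg.
Tool frame: the origin (TCP) lies between the finger pads; the fingertips stand 11 mm ahead of it and the grasp point (between the pads) lies 8 mm behind it (tip_extent is the distance from the TCP to the fingertips, in m); y points along the fingers, z is the direction in which the jaws open and shut, and the axes are right-handed (so a half turn about y gives the same grasp; the last joint's range is limited). The gripper opens to 85 mm and grips with 20 to 120 N. Pads are 22 mm wide; open, the fingers measure 114 mm over their backs; the gripper's body (76 mm by 85 mm) begins 54 mm behind the grasp point. The pads swing forward as they close: fully open they stand 13 mm farther back than shut.
Start: joints at [1.2, 0.314, -0.047, 1.21, 0, 1.571], TCP at [0.217, 0.559, 0.242] pointing down, gripper open.
Joint ranges: [-2.67, 2.67], [-0.69, 1.73], [-1.03, 1.25], [-2.08, 2.16], [-1.42, 1.45], [-3.14, 3.14]. Speed limits (rad/s): [2.39, 2.39, 3.01, 3.14, 3.14, 3.14].

### API

Orientations are given as a unit quaternion [x, y, z, w].
In Python, from cell import * gives the robot as it stands. Calls block until the motion is done:
- move_to(position, orientation): joint-space move of the TCP to a pose.
- line_to(position, attitude=None, feed=0.15): straight line of the TCP; attitude=None keeps the orientation; feed is the mean speed in m/s.
- movej(angles): joint-space move.
- set_gripper(opening, effort=None): opening from 0.0 (shut) to 1.0 (fully open); effort is the grip in N (None keeps the last); returns when the fingers have stopped.
- dwell(seconds).
- inverse_kinematics(position, orientation): joint angles nearest the present ones, or None.
- capture(name): name is "scene" or "side" or "wrist"; returns a dict with "color" (480x640x3 uint8, blue, green, red), "camera_matrix" (3x3 intrinsics, pixels), "R" (3x3) and "t" (3): a world point X has camera coordinates R X + t. Camera axes: x right, y down, z forward; pixel columns grow to the right and rows downward; lengths in m; the calibration is good to about 2 mm. A picture is of the moment at which its call begins. There is no depth.
A pose or a line that the arm cannot do raises IKError and nothing moves.
- sign_off(): hands the job in, once; it reports no verdict.
Trained networks look in the newest picture that a camera, given by its name, has taken for a name from the list of things; names that differ only in an ending like _2 or _b are one class to them, and where a whole thing is asked for, a point or a joint stands for the part that bears it (a point fixed in the world has none). Each returns a list of dicts, best first, with "confidence" (0 to 1); they miss things now and then, are a little off and sometimes report something else, mostly with a low value. They report only what shows in the picture. A call takes as long as a camera call.
- masks_of(camera, label): "pixels" (480x640 bool, what is visible of it) and "box" ([left, top, right, bottom] in pixels, round what is visible of it).
- spot_point(camera, label): "xy" ([column, row] in pixels: a listed point, or the origin of a listed thing).
Readings, each from a call of its own:
- get_clock(): time.
- get_joints(): joint angles.
- get_joint_vel(): joint speeds.
- get_joint_torque(): joint torques, N m.
- get_eef_pos(): TCP position.
- get_ee_rot(): TCP orientation.
- get_ft_force(): force on the tool from outside, world axes, zero at the start.
- get_ft_torque(): the same for the moment, N m.
- get_gripper_width(): opening from 0.0 (shut) to 1.0 (fully open).
Only numpy, scipy, OpenCV 4.12 (cv2) and the standard library are available. Lean on these libraries where they do the work, as an engineer would, in place of code of your own. Each camera call takes 0.05 s, during which the arm holds its last target.

### The job

Pack the four picked medicines for dispatch: set each one into the cardboard nest whose recess has its shape and size - the slim carton, the broad carton, the large jar and the small jar - upright and flat on the floor of the recess. Set them down rather than dropping them, and do not push away or knock over the tape roll and the date stamp that stand among them.

Things in the scene. Friction and masses are not known exactly. Their poses are not given: they have to be found in the camera images.
- slim_carton_mid (a point): the centre (half-way up, 24 mm over its underside) of the long slim white medicine carton, 120 mm long (its x) x 36 mm wide (its y) x 48 mm high (its z), loose, 50 to 100 g. Grip it across its 36 mm width.
- broad_carton_mid (a point): the centre (half-way up, 24 mm over its underside) of the shorter, broader white medicine carton, 84 mm long (its x) x 54 mm wide (its y) x 48 mm high (its z), loose, 75 to 155 g. Grip it across its 54 mm width.
- large_jar_mid (a point): the centre (half-way up, 33 mm over its underside) of the large round white pill jar, upright, 60 mm in diameter and 66 mm high, its top 18 mm a screw cap 2 mm narrower; z is its axis; loose, 95 to 200 g.
- small_jar_mid (a point): the centre (half-way up, 30 mm over its underside) of the small round white pill jar, upright, 40 mm in diameter and 60 mm high, its top 18 mm a screw cap 2 mm narrower; z is its axis; loose, 40 to 85 g.
- slim_nest: brown cardboard board 8 mm thick, fixed to the bench, 150 (its x) x 66 (its y) mm, with one long narrow recess in its middle (136 mm along x by 52 mm along y, 6 mm deep, grey floor). Origin: centre of the underside, on the bench; recess floor 2 mm, flat rim 8 mm above it: keep the fingertips above the rim. It belongs to the slim carton, its length along x, either way round, 8 mm to spare on every side.
- broad_nest: brown cardboard board 8 mm thick, fixed to the bench, 114 (its x) x 84 (its y) mm, with one broad rectangular recess in its middle (100 mm along x by 70 mm along y, 6 mm deep, grey floor). Origin: centre of the underside, on the bench; recess floor 2 mm, flat rim 8 mm above it: keep the fingertips above the rim. It belongs to the broad carton, its length along x, either way round, 8 mm to spare on every side.
- large_nest: brown cardboard board 8 mm thick, fixed to the bench, 92 x 92 mm, with one large round recess in its middle (76 mm in diameter, 6 mm deep, grey floor). Origin: centre of the underside, on the bench; recess floor 2 mm, flat rim 8 mm above it: keep the fingertips above the rim. It belongs to the large jar, 8 mm to spare all round.
- small_nest: brown cardboard board 8 mm thick, fixed to the bench, 72 x 72 mm, with one small round recess in its middle (56 mm in diameter, 6 mm deep, grey floor). Origin: centre of the underside, on the bench; recess floor 2 mm, flat rim 8 mm above it: keep the fingertips above the rim. It belongs to the small jar, 8 mm to spare all round.
- tape_roll_mid (a point): the centre (half-way up) of a loose roll of tan packing tape lying flat, an open ring 88 mm in outer and 68 mm in inner diameter, 40 mm high, 120 g. A bystander: leave it where it is.
- date_stamp_mid (a point): the centre (half-way up, 33 mm over the bench) of a loose hand stamp standing upright: black foot 52 x 32 x 22 mm with a dark wooden grip (24 mm thick at most) on it, 66 mm high in all, 80 g. A bystander: leave it where it is.

How it is judged:
By the outcome, as a careful person would: the job done as asked, in the order asked, and still so for the second after the job is handed in, with the robot touching nothing.
It also fails if it takes over 112 s, if anything falls off the work surface, if the arm or the gripper's body presses on something with over 40 N, if the wrist force passes 120 N, or if a joint passes its speed limit or range.

## Working session

There is one attempt and no reset: what is moved stays moved. The work goes in short steps, each a Python script; the robot and the scene stay as the last script left them, time stands still between calls to the robot, and variables do not carry over. Pictures are saved under pics/ and viewed, and the job is handed in when it is done.

```bash
ls; mkdir -p pics
python3 - <<'E'
from cell import *
import cv2
for n in ["scene","side","wrist"]:
    c=capture(n); cv2.imwrite(f"pics/{n}0.png",c["color"]); print(n,c["camera_matrix"].tolist(),c["R"].tolist(),c["t"].tolist())
print(get_eef_pos(),get_ee_rot(),get_clock(),get_gripper_width())
E
```

```text
pics
scene [[602.7018318089747, 0.0, 318.1415441510258], [0.0, 602.7018318089747, 249.60835112335377], [0.0, 0.0, 1.0]] [[0.56996266569125, 0.8215888804527066, 0.01158754653032852], [0.5022120821813927, -0.3371697665181098, -0.7963036939868817], [-0.6503272900848881, 0.45968278199492263, -0.6047860412643915]] [-0.30115769982614315, -0.19607271020765984, 1.8609787341087993]
side [[472.9981925499443, 0.0, 319.2515863491354], [0.0, 472.9981925499443, 242.79317652411015], [0.0, 0.0, 1.0]] [[0.9844037179351411, -0.17534914350190117, -0.014212599643318627], [-0.12901540570896022, -0.6646372922955904, -0.7359431328436582], [0.11960077426682476, 0.7262988004692943, -0.6768941625037406]] [-0.5163627852044101, 0.09764786347158441, 1.0117693320307368]
wrist [[362.66203627473413, 0.0, 318.4796586123217], [0.0, 362.66203627473413, 246.2209416447653], [0.0, 0.0, 1.0]] [[0.3637366720431023, 0.9315009840098395, -0.001245070162259841], [0.8882781348408855, -0.346455764909181, 0.3015466102027872], [0.28045960239329654, -0.11078952906251868, -0.9534506236169226]] [-0.5990478909813725, -0.038785743266221126, 0.3810000484133252]
[0.21727681 0.55881738 0.24164176] [ 0.69544256 -0.13043215  0.13028155 -0.69453136] 0.15 0.9994305283116423
```

View pics/scene0.png

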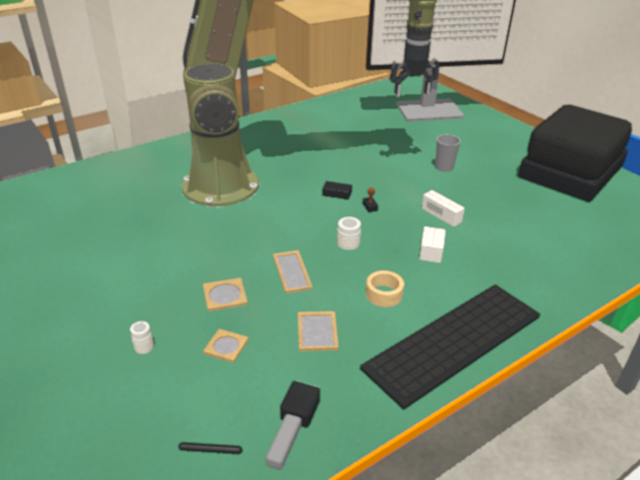

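View pics/side0.png

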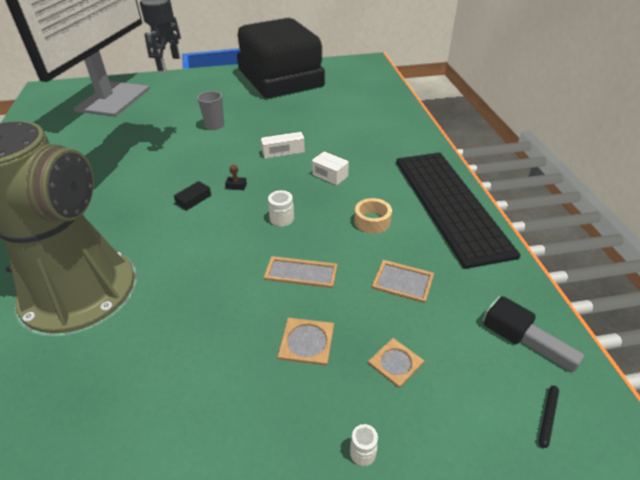

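View pics/wrist0.png

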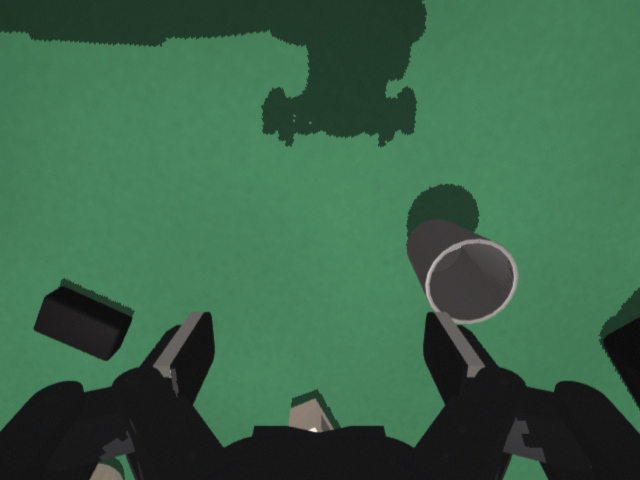

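```bash
cat > h.py <<'E'
from cell import *
import numpy as np, cv2
from scipy.spatial.transform import Rotation as Rot
H={"slim_carton_mid":.024,"broad_carton_mid":.024,"large_jar_mid":.033,"small_jar_mid":.030,"slim_nest":0.0,"broad_nest":0.0,"large_nest":0.0,"small_nest":0.0,"tape_roll_mid":.02,"date_stamp_mid":.033}
def ray(c,uv,z):
    d=np.linalg.inv(c["camera_matrix"])@np.array([uv[0],uv[1],1.]); d=c["R"].T@d; o=-c["R"].T@c["t"]
    return o+d*(z-o[2])/d[2]
def proj(c,X):
    p=(c["R"]@np.atleast_2d(X).T).T+c["t"]; q=(c["camera_matrix"]@p.T).T; return q[:,:2]/q[:,2:]
E
python3 - <<'E'
from h import *
for n in ["scene","side","wrist"]:
    c=capture(n)
    for l,z in H.items():
        print(n,l,[(round(r["confidence"],2),np.round(r["xy"],0).tolist(),np.round(ray(c,r["xy"],z),4)[:2].tolist()) for r in spot_point(n,l)[:3]])
print(get_clock())
E
```

```text
scene slim_carton_mid []
scene broad_carton_mid [(0.81, [430.0, 242.0], [0.5965, 0.3142])]
scene large_jar_mid [(0.65, [349.0, 234.0], [0.4582, 0.1483])]
scene small_jar_mid [(0.62, [145.0, 335.0], [0.5094, -0.4448])]
scene slim_nest [(0.74, [294.0, 270.0], [0.471, -0.0358])]
scene broad_nest [(0.7, [316.0, 331.0], [0.6817, -0.1125])]
scene large_nest [(0.95, [223.0, 296.0], [0.4566, -0.2306])]
scene small_nest [(0.71, [223.0, 348.0], [0.6099, -0.3115])]
scene tape_roll_mid [(0.75, [388.0, 287.0], [0.6727, 0.104]), (0.36, [367.0, 200.0], [0.3387, 0.3059]), (0.15, [428.0, 242.0], [0.5914, 0.3131])]
scene date_stamp_mid [(0.78, [371.0, 202.0], [0.3669, 0.2961]), (0.38, [224.0, 297.0], [0.4979, -0.2454])]
side slim_carton_mid [(0.78, [281.0, 146.0], [0.4917, 0.4485])]
side broad_carton_mid [(0.79, [327.0, 169.0], [0.5999, 0.3052])]
side large_jar_mid [(0.94, [284.0, 207.0], [0.4641, 0.1534])]
side small_jar_mid [(0.9, [362.0, 444.0], [0.5119, -0.4506])]
side slim_nest [(0.62, [302.0, 274.0], [0.4772, -0.0483])]
side broad_nest [(0.78, [403.0, 285.0], [0.684, -0.1215])]
side large_nest [(0.88, [306.0, 343.0], [0.4573, -0.2281])]
side small_nest [(0.68, [395.0, 359.0], [0.613, -0.2946])]
side tape_roll_mid [(0.6, [373.0, 218.0], [0.6704, 0.0841])]
side date_stamp_mid [(0.75, [234.0, 175.0], [0.3496, 0.315])]
wrist slim_carton_mid []
wrist broad_carton_mid []
wrist large_jar_mid []
wrist small_jar_mid []
wrist slim_nest []
wrist broad_nest []
wrist large_nest []
wrist small_nest []
wrist tape_roll_mid []
wrist date_stamp_mid []
1.8
```

```bash
cat > fit.py <<'E'
from h import *
from scipy.optimize import minimize
def box(l,w,h):
    return np.array([[sx*l/2,sy*w/2,z] for sx in(-1,1) for sy in(-1,1) for z in(0,h)])
def cyl(d,h):
    a=np.linspace(0,2*np.pi,48,endpoint=False)
    f=lambda r,z:np.c_[r*np.cos(a),r*np.sin(a),0*a+z]
    return np.vstack([f(d/2,0),f(d/2,h-.018),f(d/2-.001,h)])
M={"slim_carton_mid":box(.12,.036,.048),"broad_carton_mid":box(.084,.054,.048),"large_jar_mid":cyl(.06,.066),"small_jar_mid":cyl(.04,.06),
"slim_nest":box(.15,.066,.008),"broad_nest":box(.114,.084,.008),"large_nest":box(.092,.092,.008),"small_nest":box(.072,.072,.008),"tape_roll_mid":cyl(.088,.04),"date_stamp_mid":box(.052,.032,.022)}
S=6
def seg(c,m):
    hsv=cv2.cvtColor(c["color"],cv2.COLOR_BGR2HSV)
    green=((hsv[...,0]>55)&(hsv[...,0]<95)&(hsv[...,1]>90))
    d=cv2.dilate(m.astype(np.uint8),np.ones((5,5)))>0
    return d&~green
def sil(c,X,x0,y0,w,h):
    p=proj(c,X); p=(p+0.5-[x0,y0])*S
    im=np.zeros((h*S,w*S),np.uint8)
    hull=cv2.convexHull(p.astype(np.float32)).reshape(-1,2)
    cv2.fillConvexPoly(im,np.round(hull*16).astype(np.int32),1,shift=4)
    return cv2.resize(im.astype(np.float32),(w,h),interpolation=cv2.INTER_AREA)
def fit(views,label,p0,yaws,zoff=0.):
    obs=[]
    for c,m in views:
        ys,xs=np.nonzero(m); x0,y0=xs.min()-12,ys.min()-12; w,h=xs.max()-x0+13,ys.max()-y0+13
        x0=int(x0);y0=int(y0)
        mm=np.zeros((h,w),np.float32); 
        Y0,X0=max(y0,0),max(x0,0); sub=m[Y0:y0+h,X0:x0+w]; mm[Y0-y0:Y0-y0+sub.shape[0],X0-x0:X0-x0+sub.shape[1]]=sub
        obs.append((c,mm,x0,y0,int(w),int(h)))
    def cost(p):
        R=np.array([[np.cos(p[2]),-np.sin(p[2]),0],[np.sin(p[2]),np.cos(p[2]),0],[0,0,1]])
        X=M[label]@R.T+[p[0]+0,p[1],zoff]
        return sum(np.abs(sil(c,X,x0,y0,w,h)-mm).sum()/mm.sum() for c,mm,x0,y0,w,h in obs)
    best=None
    for y in yaws:
        s=np.array([[0,0,0],[.02,0,0],[0,.02,0],[0,0,.3]])+np.r_[p0,y]
        r=minimize(cost,s[0],method="Nelder-Mead",options=dict(initial_simplex=s,xatol=1e-4,fatol=1e-4,maxiter=300))
        if best is None or r.fun<best.fun: best=r
    return best.x,best.fun/len(obs)
E
python3 - <<'E'
from fit import *
P={"slim_carton_mid":(.4917,.4485),"broad_carton_mid":(.598,.31),"large_jar_mid":(.461,.151),"small_jar_mid":(.511,-.448),"slim_nest":(.474,-.04),"broad_nest":(.683,-.117),"large_nest":(.457,-.229),"small_nest":(.611,-.303),"tape_roll_mid":(.671,.094),"date_stamp_mid":(.36,.305)}
cs={n:capture(n) for n in("scene","side")}
vis={n:cs[n]["color"].copy() for n in cs}
import json; out={}
for l,p in P.items():
    v=[]
    for n in cs:
        ms=masks_of(n,l)
        ms=[m for m in ms if np.hypot(*(ray(cs[n],np.argwhere(m["pixels"]).mean(0)[::-1],H[l])[:2]-p))<.08]
        if ms: v.append((n,seg(cs[n],ms[0]["pixels"])))
    yaws=[0] if "jar" in l or "roll" in l else np.arange(0,np.pi,np.pi/6)
    if not v: print(l,"none"); continue
    r=fit([(cs[n],m) for n,m in v],l,p,yaws)
    each=[(n,)+tuple(np.round(fit([(cs[n],m)],l,r[0][:2],[r[0][2]])[0],3)) for n,m in v]
    print(l,np.round(r[0],4),round(r[1],3),each)
    out[l]=r[0].tolist()
    R=Rot.from_euler("z",r[0][2]).as_matrix()
    for n in cs:
        q=cv2.convexHull(proj(cs[n],M[l]@R.T+[*r[0][:2],0]).astype(np.float32)); cv2.polylines(vis[n],[np.round(q*16).astype(int)],True,(0,0,255),1,cv2.LINE_AA,4)
json.dump(out,open("poses.json","w"))
for n in cs: cv2.imwrite(f"pics/{n}1.png",vis[n][120:,100:] if n=="scene" else vis[n][100:,150:])
print(get_clock())
E
```

```text
slim_carton_mid [0.4965 0.4567 0.1985] 0.149 [('scene', np.float64(0.496), np.float64(0.457), np.float64(0.199)), ('side', np.float64(0.497), np.float64(0.456), np.float64(0.167))]
broad_carton_mid [0.6087 0.3095 2.409 ] 0.143 [('scene', np.float64(0.608), np.float64(0.31), np.float64(2.408)), ('side', np.float64(0.609), np.float64(0.309), np.float64(2.363))]
large_jar_mid [0.4563 0.1481 0.2236] 0.147 [('scene', np.float64(0.456), np.float64(0.148), np.float64(0.377)), ('side', np.float64(0.456), np.float64(0.148), np.float64(0.222))]
small_jar_mid [ 0.5126 -0.4519  0.1928] 0.156 [('scene', np.float64(0.511), np.float64(-0.455), np.float64(0.156)), ('side', np.float64(0.514), np.float64(-0.452), np.float64(0.516))]
slim_nest [ 0.4763 -0.0449 -0.341 ] 0.138 [('scene', np.float64(0.476), np.float64(-0.044), np.float64(-0.318)), ('side', np.float64(0.476), np.float64(-0.045), np.float64(-0.346))]
broad_nest [ 0.6859 -0.1128  2.5989] 0.125 [('scene', np.float64(0.685), np.float64(-0.113), np.float64(2.631)), ('side', np.float64(0.686), np.float64(-0.113), np.float64(2.599))]
large_nest [ 0.4588 -0.227  -0.324 ] 0.132 [('scene', np.float64(0.457), np.float64(-0.227), np.float64(-0.268)), ('side', np.float64(0.46), np.float64(-0.227), np.float64(-0.344))]
small_nest [ 0.6118 -0.3038  0.6023] 0.135 [('scene', np.float64(0.612), np.float64(-0.304), np.float64(0.584)), ('side', np.float64(0.612), np.float64(-0.304), np.float64(0.604))]
tape_roll_mid [ 0.6727  0.0933 -0.1067] 0.148 [('scene', np.float64(0.673), np.float64(0.093), np.float64(-0.112)), ('side', np.float64(0.673), np.float64(0.093), np.float64(-0.06))]
date_stamp_mid [ 0.3496  0.3104 -0.3824] 0.42 [('scene', np.float64(0.343), np.float64(0.314), np.float64(-0.434)), ('side', np.float64(0.351), np.float64(0.31), np.float64(-0.305))]
2.9
```

View pics/side1.png

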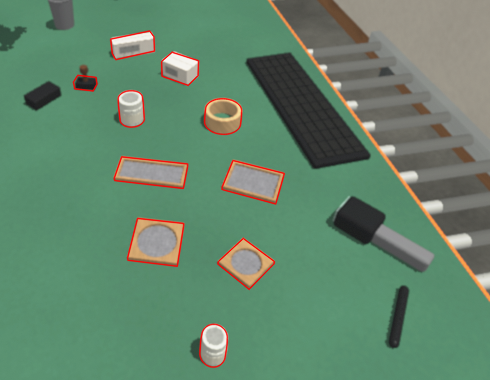

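View pics/scene1.png

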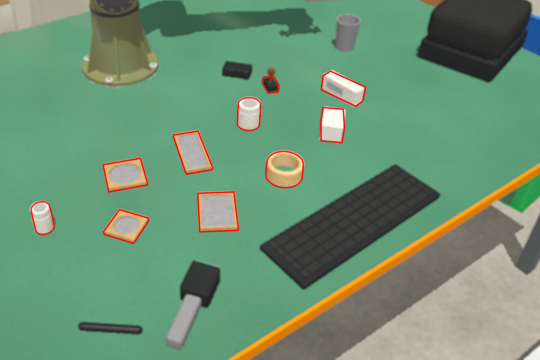

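```bash
cat > pp.py <<'E'
from fit import *
import json
P=json.load(open("poses.json"))
def quat(phi):  # jaw axis (tool z) horizontally at angle phi, tool y down
    z=np.array([np.cos(phi),np.sin(phi),0]); y=np.array([0,0,-1.]); x=np.cross(y,z)
    return Rot.from_matrix(np.c_[x,y,z]).as_quat()
def best(xy,z,phis):
    j=np.array(get_joints()); b=None
    for f in phis:
        for k in(0,np.pi):
            q=quat(f+k); a=inverse_kinematics([*xy,z],q)
            if a is None or abs(a[5])>2.9: continue
            c=np.abs(np.array(a)-j).max()
            if b is None or c<b[0]: b=(c,q,a)
    return b
TCPH=.028; HOV=.22
def pick(xy,phis,w,effort=35):
    _,q,a=best(xy,HOV,phis); print("joints",np.round(a,2))
    set_gripper(1.0); move_to([*xy,HOV],q)
    line_to([*xy,.09],feed=.2); line_to([*xy,TCPH],feed=.08)
    set_gripper(0.0,effort); print("width mm",get_gripper_width()*85,"expect",w*1e3)
def lift(xy):
    line_to([*xy,.06],feed=.06); line_to([*xy,HOV],feed=.2)
    print("lifted width",get_gripper_width()*85,"F",np.round(get_ft_force(),2),"t",get_clock())
def place(xy,phis):
    _,q,a=best(xy,HOV,phis); print("joints",np.round(a,2))
    move_to([*xy,HOV],q)
    line_to([*xy,.07],feed=.15); z=TCPH+.007; line_to([*xy,z],feed=.04); dwell(.2)
    f0=get_ft_force()[2]
    while z>TCPH+.0005:
        z-=.001; line_to([*xy,z],feed=.01); f=get_ft_force()[2]-f0
        if f>2.5: break
    print("placed at z-TCPH mm",(z-TCPH)*1e3,"dF",round(f,2),"pos",get_eef_pos())
def release(xy):
    z=get_eef_pos()[2]
    set_gripper(1.0); dwell(.2); line_to([*xy,z+.08],feed=.1); line_to([*xy,HOV],feed=.25); print("t",get_clock(),get_gripper_width())
E
python3 - <<'E'
from pp import *
print(Rot.from_quat(get_ee_rot()).as_matrix().round(2))
x=P["slim_carton_mid"]
pick(x[:2],[.185+np.pi/2],.036); lift(x[:2])
c=capture("side"); cv2.imwrite("pics/side2.png",c["color"])
E
```

```text
[[ 0.93 -0.    0.36]
 [-0.36 -0.    0.93]
 [-0.   -1.   -0.  ]]
joints [0.74 0.47 0.12 1.23 0.   0.56]
width mm 36.839711377779416 expect 36.0
lifted width 36.837955216650464 F [ 0.34 -0.94 -0.46] t 8.125
```

View pics/side2.png

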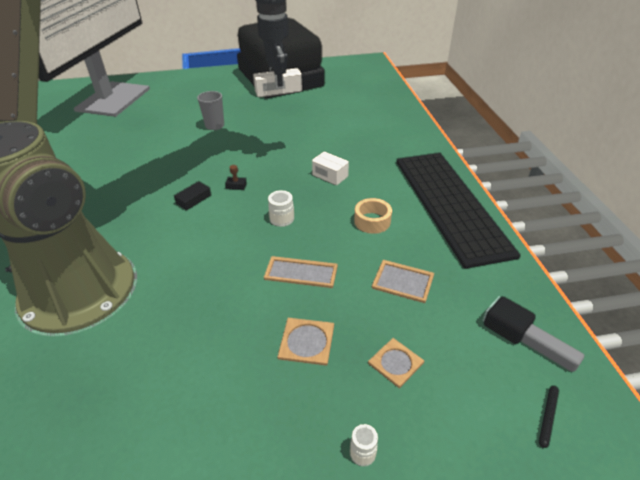

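The slim carton hangs level in the jaws at about (277, 82), and everything else is where it was. Next I'll place it.

Run:
```python
from pp import *
n=P["slim_nest"]
place(n[:2],[n[2]+np.pi/2]); release(n[:2])
b=P["broad_carton_mid"]
pick(b[:2],[b[2]-.02+np.pi/2],.054); lift(b[:2])
for k in("side","scene"):
    c=capture(k); cv2.imwrite(f"pics/{k}3.png",c["color"])
```

```text
joints [-0.09  0.1  -0.37  1.11  0.    0.25]
placed at z-TCPH mm 1.9999999999999982 dF 9.09 pos [ 0.47641382 -0.04489552  0.03058523]
t 15.9167 1.0022510470987198
joints [0.47 0.48 0.15 1.24 0.   1.22]
width mm 54.17553891536096 expect 54.0
lifted width 54.24163843721262 F [-0.05  0.06 -1.58] t 21.3
```

View pics/side3.png

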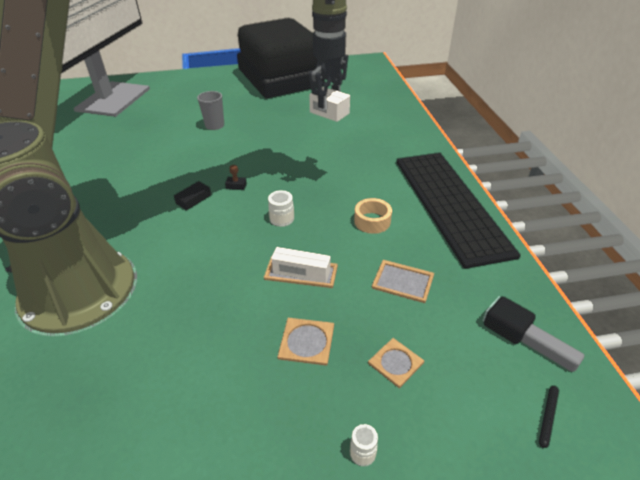

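View pics/scene3.png

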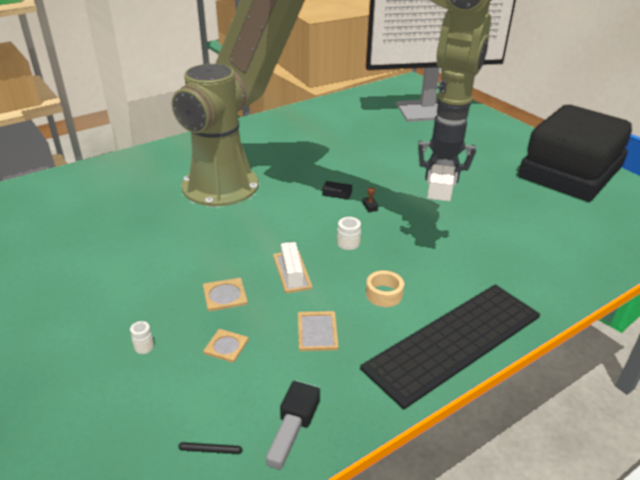

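The slim carton sits in its nest at side (301, 266). Contact came at exactly 2 mm, the recess floor. The broad carton is in the gripper at (330, 103).

Run:
```python
from pp import *
n=P["broad_nest"]
place(n[:2],[n[2]+np.pi/2]); release(n[:2])
b=P["large_jar_mid"]
pick(b[:2],np.arange(0,np.pi,np.pi/8),.06); lift(b[:2])
for k in("side","scene"):
    c=capture(k); cv2.imwrite(f"pics/{k}4.png",c["color"])
    for l in("slim_carton_mid","broad_carton_mid"):
        nn=P[l.replace("_carton_mid","_nest")]
        for m in masks_of(k,l)[:1]:
            r=fit([(c,seg(c,m["pixels"]))],l,nn[:2],[nn[2]],.002); print(k,l,np.round(r[0]-nn,4),round(r[1],3))
```

```text
joints [-0.16  0.51  0.19  1.25  0.    0.38]
placed at z-TCPH mm 1.9999999999999982 dF 6.24 pos [ 0.68610644 -0.11288625  0.03107685]
t 28.7667 1.001814357018455
joints [ 0.31  0.1  -0.37  1.11  0.    0.71]
width mm 58.42100366289722 expect 60.0
lifted width 58.885782622281376 F [-0.05  0.15 -1.32] t 34.0083
side slim_carton_mid [ 0.0021 -0.0032 -0.07  ] 0.122
side broad_carton_mid [-0.0008 -0.0008 -0.1878] 0.113
scene slim_carton_mid [-0.0011  0.0004 -0.0042] 0.196
scene broad_carton_mid [ 0.0008  0.0002 -0.1932] 0.138
```

View pics/side4.png

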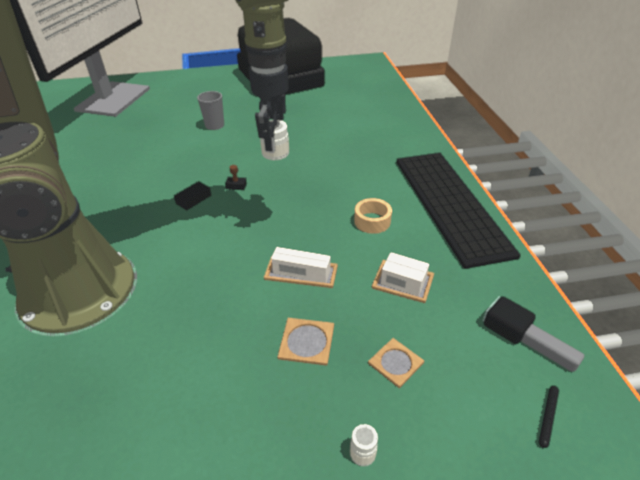

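Run:
```python
import cv2,numpy as np
a=cv2.imread("pics/side4.png")[235:310,360:450]; b=cv2.imread("pics/scene4.png")[280:365,275:365]
cv2.imwrite("pics/crop4.png",np.hstack([cv2.resize(a,(400,400),interpolation=2),cv2.resize(b,(400,400),interpolation=2)]))
```

```text
(no output)
```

View pics/crop4.png

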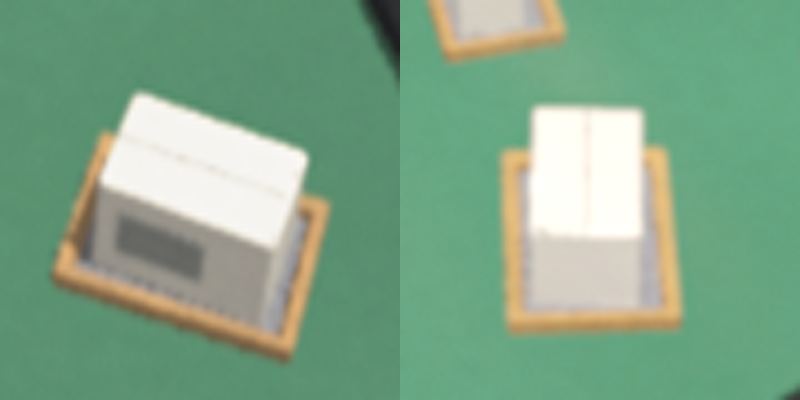

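Run:
```python
from pp import *
cs={}
v=[]
for l in("slim_carton_mid","broad_carton_mid"):
  vs=[]
  nn=P[l.replace("_carton_mid","_nest")]
  for k in("side","scene"):
    c=capture(k); ms=masks_of(k,l)
    m=ms[0]["pixels"]; vs.append((c,m))
    print(k,l,"rawmask",[np.round(x,3) for x in fit([(c,m)],l,nn[:2],nn[2]+np.array([-.3,-.15,0,.15,.3]),.002)])
    X=M[l]@Rot.from_euler("z",nn[2]).as_matrix().T+[*nn[:2],.002]
    t=proj(c,X).astype(np.float32); im=cv2.resize(c["color"],None,fx=8,fy=8,interpolation=cv2.INTER_CUBIC)
    Y=X.reshape(2,2,2,3)
    for z in(0,1):
        q=proj(c,Y[[0,0,1,1],[0,1,1,0],z]); cv2.polylines(im,[np.round((q+.5)*8).astype(int)],True,(0,0,255),1)
    N=(M[l.replace("_carton_mid","_nest")]@Rot.from_euler("z",nn[2]).as_matrix().T+[*nn[:2],0]).reshape(2,2,2,3)
    q=proj(c,N[[0,0,1,1],[0,1,1,0],1]); cv2.polylines(im,[np.round((q+.5)*8).astype(int)],True,(255,0,0),1)
    cx,cy=(q.mean(0)*8).astype(int); v.append(im[cy-300:cy+250,cx-330:cx+330])
cv2.imwrite("pics/ov4.png",cv2.resize(np.vstack([np.hstack(v[:2]),np.hstack(v[2:])]),(720,600),interpolation=cv2.INTER_AREA))
```

```text
side slim_carton_mid rawmask [array([ 0.477, -0.044, -0.423]), np.float64(0.04)]
scene slim_carton_mid rawmask [array([ 0.474, -0.044, -0.432]), np.float64(0.041)]
side broad_carton_mid rawmask [array([ 0.687, -0.111,  2.523]), np.float64(0.06)]
scene broad_carton_mid rawmask [array([ 0.684, -0.112,  2.525]), np.float64(0.027)]
```

View pics/ov4.png

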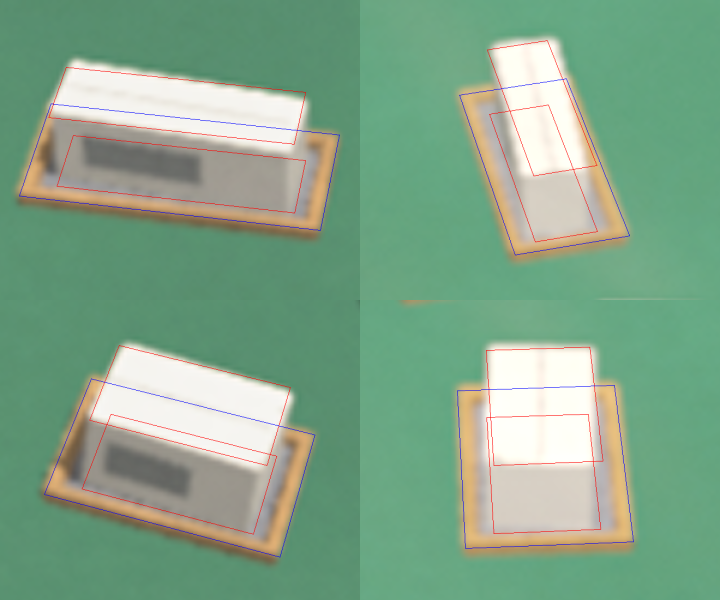

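Both cartons are inside their recesses on the floor, turned about 0.08 rad (5°) from the nest axes but well clear of the walls. The large jar hangs upright at (275, 140). I'll carry on.

Run:
```python
from pp import *
n=P["large_nest"]
place(n[:2],np.arange(0,np.pi,np.pi/8)); release(n[:2])
b=P["small_jar_mid"]
pick(b[:2],np.arange(0,np.pi,np.pi/8),.04); lift(b[:2])
for k in("side","scene"):
    c=capture(k); cv2.imwrite(f"pics/{k}5.png",c["color"])
    for m in masks_of(k,"large_jar_mid")[:1]:
        r=fit([(c,m["pixels"])],"large_jar_mid",n[:2],[0],.002); print(k,np.round(r[0]-n,4),round(r[1],3))
```

```text
joints [-0.46  0.16 -0.3   1.12  0.    1.11]
placed at z-TCPH mm 1.9999999999999982 dF 9.27 pos [ 0.45880301 -0.22699673  0.03077215]
t 41.8583 0.9930604243383068
joints [-0.72  0.48  0.15  1.24  0.    0.85]
width mm 38.609290405481296 expect 40.0
lifted width 38.89229175726415 F [-0.37 -0.35 -1.11] t 46.85
side [-0.0008  0.0007  0.3871] 0.095
scene [-0.0055  0.0012  0.5212] 0.057
```

View pics/side5.png

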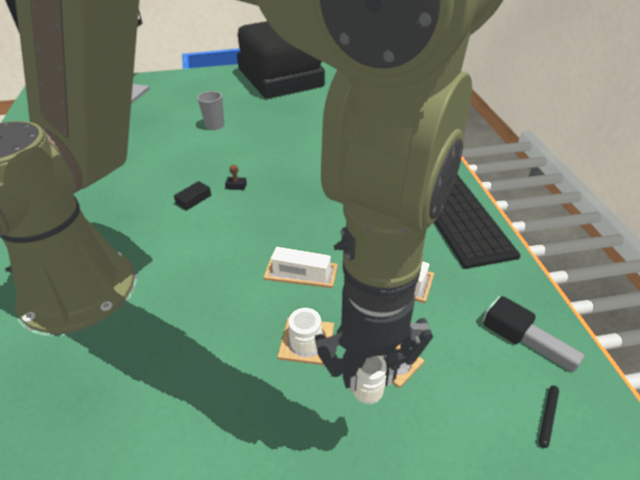

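The large jar stands in its nest at (305, 332), and the small jar is in the gripper. Next I'll place the small jar.

Run:
```python
from pp import *
n=P["small_nest"]
place(n[:2],np.arange(0,np.pi,np.pi/8)); release(n[:2])
movej([1.2,0.314,-0.047,1.21,0,1.571]); print(get_clock())
for k in("side","scene"):
    c=capture(k); cv2.imwrite(f"pics/{k}6.png",c["color"])
    for l in("slim_carton_mid","broad_carton_mid","large_jar_mid","small_jar_mid","tape_roll_mid","date_stamp_mid"):
        carton="carton" in l; by=l[0] in "td"
        nn=np.array(P[l] if by else P[l.rsplit("_",2)[0]+"_nest"])
        for m in masks_of(k,l)[:1]:
            r=fit([(c,m["pixels"])],l,nn[:2],nn[2]+np.array([-.2,0,.2]) if carton else [nn[2]],0 if by else .002); print(k,l,np.round(r[0]-nn,4),round(r[1],3))
a=cv2.imread("pics/side6.png")[220:390,240:450]
cv2.imwrite("pics/crop6.png",cv2.resize(a,(741,600),interpolation=2))
b=cv2.imread("pics/scene6.png")[220:370,180:360]
cv2.imwrite("pics/crop6b.png",cv2.resize(b,(720,600),interpolation=2))
```

```text
joints [-0.46  0.48  0.15  1.24  0.    0.72]
placed at z-TCPH mm 1.9999999999999982 dF 5.25 pos [ 0.61185236 -0.30391494  0.03066506]
t 53.6833 0.999046112046659
57.0
side slim_carton_mid [ 0.001   0.0004 -0.1053] 0.046
side broad_carton_mid [ 0.0002 -0.     -0.0667] 0.047
side large_jar_mid [-0.0007  0.0014  0.1521] 0.059
side small_jar_mid [-0.0005  0.001   0.0863] 0.05
side tape_roll_mid [0.     0.0031 0.2216] 0.112
side date_stamp_mid [ 0.0031 -0.0022  0.0865] 0.311
scene slim_carton_mid [-0.0013  0.0011 -0.0746] 0.05
scene broad_carton_mid [-0.0021  0.0005 -0.1046] 0.055
scene large_jar_mid [-0.0047  0.0012  0.2518] 0.04
scene small_jar_mid [-0.0031  0.0004  0.1646] 0.077
scene tape_roll_mid [-0.0037  0.003   0.4652] 0.213
scene date_stamp_mid [-0.0035  0.0021  0.0626] 0.312
```

View pics/crop6.png

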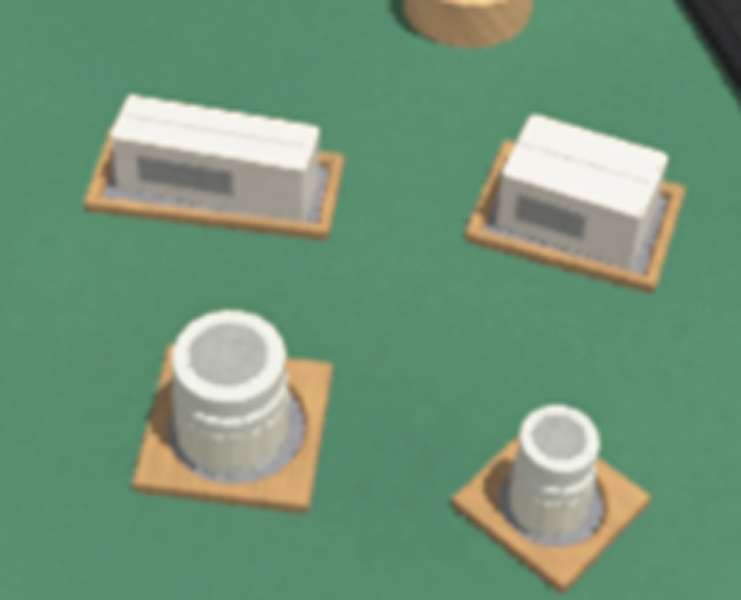

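View pics/crop6b.png

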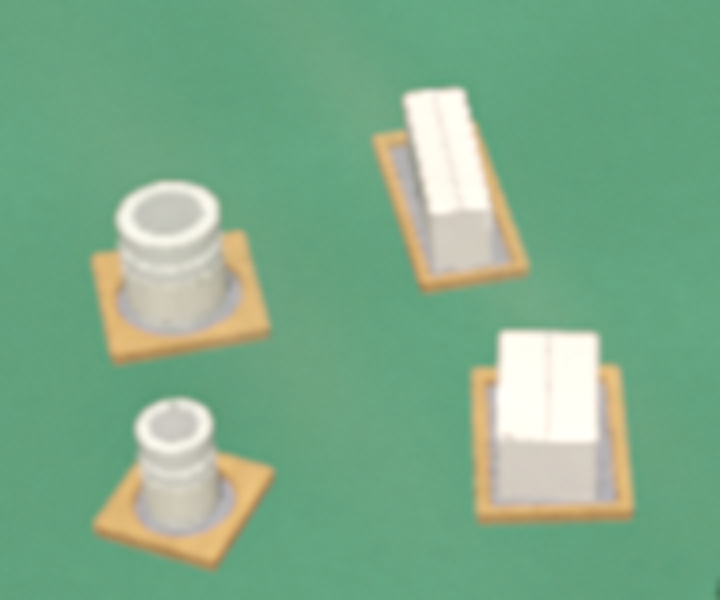

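View pics/side6.png

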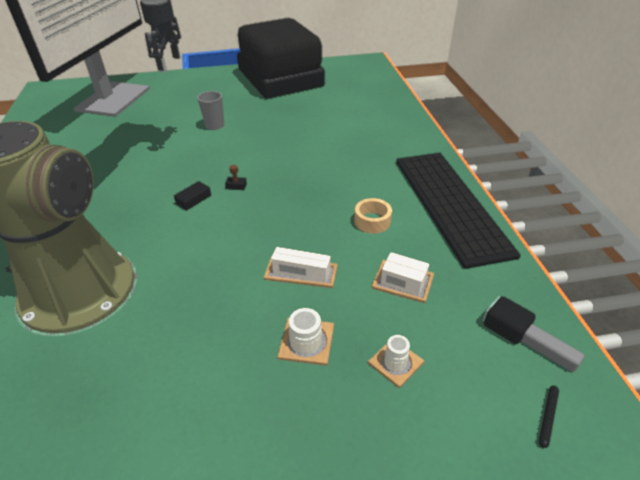

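All four stand flat inside their recesses, with grey floor visible around each. The tape roll at (373, 215) and the stamp at (235, 178) haven't moved.

Run:
```python
from cell import *
sign_off(); print(get_clock())
```

```text
the job is handed in; nothing more can be done
the job is handed in; nothing more can be done
```

All four medicines are packed, each in its own nest, and I handed the job in at about 57 s of the 112 s allowed. I placed them in the order listed: slim carton, broad carton, large jar, small jar. Each was lowered slowly until the wrist force showed contact, which came 2 mm above the bench every time, the height of the recess floor.

- **Position:** in the last pictures all four stand flat and upright inside their recesses. The silhouette fits put their centres within about 2 to 5 mm of the nest centres, against 8 mm to spare. The largest offset was the large jar, about 5 mm in one camera and 2 mm in the other.
- **Carton rotation:** both cartons are turned about 0.07 to 0.1 rad (4 to 6°) from their nest axes. They are clear of the recess walls, so I left them as they are.
- **Bystanders:** the tape roll and date stamp look unmoved in the pictures. Their fits shifted by 3 to 5 mm in directions that differed between the two cameras. The fits on them were poor, so I take that as measurement noise.
- **Grip readings:** the gripper width read 1 to 2 mm under the true diameter on both jars, but both were held securely.

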